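# Make up two basketry teaching sets

### The arm

A 6-joint arm with a two-finger parallel gripper is mounted at the origin on the work surface. World frame = base frame: x ahead of the robot, y to its left, z up, the work surface at z = 0. Lengths are in mm, angles in degrees, forces in N, time in s.
With the tool pointing down it reaches from about 300 to 775 mm from the base axis. Payload 14.6 kg.
Tool frame: the origin (TCP) lies on the centre line of the jaws, within the pads' length; the fingertips stand 22 mm ahead of it and the grasp point (between the pads) lies 3 mm ahead of it; z points along the fingers, y is the line along which they close (so a half turn about z gives the same grasp; the last joint's range is limited). The gripper opens to 94 mm and grips with 3 to 60 N. Pads are 16 mm wide; open, the fingers measure 119 mm over their backs; the gripper's body (75 mm by 177 mm) begins 78 mm behind the grasp point.
Start: joints at [-69.248, 17.183, 87.147, -0, 75.671, -3.816], TCP at [228.671, -500.199, 227.446] pointing down, gripper open.
Joint ranges: [-173.82, 173.82], [-45.26, 126.66], [13.44, 144.39], [-59.66, 239.66], [0, 175.72], [-146.38, 146.38]. Speed limits (degrees/s): [127.2, 127.2, 147.25, 180, 180, 180].

### API

Orientations are given as [roll, pitch, yaw] about the fixed x, y, z axes, in that order (R = Rz(yaw) Ry(pitch) Rx(roll)).
In Python, from bench import r gives the robot as it stands.
- The arm moves only by the shell command python3 -m handwheel 'ROWS'. ROWS is JSON, a list of rows, each an object with "delta_pos": the shift along the world's x, y, z in mm, a list of three; "rotation": the turn, a rotation vector about the world's x, y, z in degrees, a list of three; "jaw": the closure, from 0 (fully open) to 1 (shut). In form: [{"delta_pos": [x, y, z], "rotation": [ax, ay, az], "jaw": jaw}, ...]. A call has 1 to 10 rows; each row shifts and turns the commanded pose from where the row before left it; what a row does not reach is not made up. A row lasts 1/10 s, in which the tool goes at most 50 mm and 8.59 degrees, less where a joint would pass 70% of its speed; a pose out of reach is approached as far as the arm can. A call is refused whole if a number of a shift passes 50 or a number of a turn 8.59, either way. A call with a gripper value outside its range is refused whole. The fingers move at their own pace and stop on an object; the grip force is fixed at half the most. Time passes only in rows, so rows that do not move let the fingers close. It gives the time, the measured TCP pose, the force, the opening and the grip force at its end, in the units of the state.
- r.get_obs(): the state, without advancing time (a new reading comes with each control period).
- r.grab_frame(name): name is "side" or "top"; returns (picture, depth): 400x640x3 uint8, blue, green, red; 400x640 float32, mm along the optical axis (not along the pixel's ray), 0 where there is no reading.
- r.get_calibration(name): a dict with "K" (3x3 intrinsics, pixels), "D" ([k1, k2, p1, p2, k3] as OpenCV has them; the pictures are not rectified), "R" (3x3) and "t" (3): a world point X has camera coordinates R X + t. Camera axes: x right, y down, z forward; pixel columns grow to the right and rows downward; lengths in mm; the calibration is good to about 2 mm. A picture is of the moment at which its call begins. get_calibration takes no time and is no camera call.
- r.sign_off(): hands the job in; it is judged then, once.
The state is a dict: "clock": time; "joint_pos": joint angles; "qvel": joint speeds; "tau": joint torques, N m; "position": TCP position; "orientation": TCP orientation; "ft_force": force on the tool from outside, world axes, zero at the start; "torque": the same for the moment, N m; "finger_gap": opening from 0.0 (shut) to 1.0 (fully open); "grasp_force": force on a finger pad.
Only numpy, scipy, OpenCV 4.12 (cv2) and the standard library are available. Lean on these libraries where they do the work, as an engineer would, in place of code of your own. Each camera call takes 0.05 s, during which the arm holds its last target. There are 200 camera calls.

### The job

Make up the two basketry teaching sets: in the tray with white foam, the large grey-blue case lies in the larger cut-out with the small dark red case stacked squarely on the middle of its lid, long sides parallel, and the lidded basket stands in the smaller cut-out; in the tray with black foam, the buff case lies in the larger cut-out and the amber jar with the black cap stands in the smaller one. Everything ends flat on its base, right down in its cut-out; set things down, never drop them, and leave the green jar, the tape roll and the open bowl where they are.

Things in the scene. Friction and masses are not known exactly. Their poses are not given: they have to be found in the camera images.
- white_kit: Kit tray with white foam (blue-grey board rim, cut-out floors teal blue). Fixed. 222 (x) x 106 (y) x 30 mm high; origin: centre of its underside, z up. Rim at 30 mm, foam top at 27 mm. Two cut-outs, 12 mm deep, flat floors at z = 15 mm: the larger, 102 (x) x 76 (y) mm, centred at x = -45 mm, y = 0; the smaller, 76 mm square, centred at x = +58 mm, y = 0.
- black_kit: Kit tray with black foam (brown board rim, cut-out floors cream). Fixed. 222 (x) x 106 (y) x 30 mm high; origin: centre of its underside, z up. Rim at 30 mm, foam top at 27 mm. Two cut-outs, 12 mm deep, flat floors at z = 15 mm: the larger, 102 (x) x 76 (y) mm, centred at x = -45 mm, y = 0; the smaller, 76 mm square, centred at x = +58 mm, y = 0.
- large_case: Large grey-blue archive case, 84 x 58 x 40 mm high, about 180 g; long side along its x, short side along its y, z up; origin: centre of its underside. Flat lid, closed, steel clips at the corners. Loose.
- medium_case: Medium buff (yellow-brown) archive case, 74 x 50 x 34 mm high, about 140 g; long side along its x, short side along its y, z up; origin: centre of its underside. Flat lid, closed, steel clips at the corners. Loose.
- small_case: Small dark red archive case, 52 x 34 x 26 mm high, about 80 g; long side along its x, short side along its y, z up; origin: centre of its underside. Flat lid, closed, steel clips at the corners. Loose.
- basket: Round lidded straw basket with dark brown bands, straight sides 56 mm across and 52 mm high, plus a small knob on the lid (16 mm across, to 62 mm high), rigid, about 90 g; origin: centre of its underside, z up. Loose.
- amber_jar: Brown (amber) glass jar with a black cap, about 160 g, 50 mm across, 68 mm high including its cap, upright; origin: centre of its underside, z up. Loose.
- green_jar: Green glass jar with a white cap, not wanted in the kits, 50 mm across, 68 mm high including its cap, upright; origin: centre of its underside, z up. Loose.
- tape_roll: Roll of off-white tape lying flat, 80 mm across, 28 mm high, not wanted; origin: centre of its underside. Loose.
- bowl: Open straw bowl with dark bands, 88 mm across the rim, 40 mm high, not wanted; origin: centre of its underside. Loose.

How it is judged:
By the outcome, as a careful person would: the job done as asked, in the order asked, and still so for the second after the job is handed in, with the robot touching nothing.
It also fails if it takes over 128 s, if anything falls off the work surface, if the arm or the gripper's body presses on something with over 40 N, if the wrist force passes 120 N, or if a joint passes its speed limit or range.

## Working session

There is one attempt and no reset: what is moved stays moved. The work goes in short steps, Python scripts to look and compute and a shell command to move; the robot and the scene stay as the last step left them, time stands still between calls to the robot, and variables do not carry over. Pictures are saved under pics/ and viewed, at most 14 in all, crops included, and the job is handed in when it is done.

```bash
ls; mkdir -p pics; cat > h.py <<'E'
import cv2,numpy as np
from bench import r
def cal(n):
    c=r.get_calibration(n); return [np.array(c[k],float) for k in("K","D","R","t")]
def w(n,pts,z=None,depth=None):
    K,D,R,t=cal(n); t=t.ravel()
    u=cv2.undistortPoints(np.array(pts,float).reshape(-1,1,2),K,D).reshape(-1,2)
    out=[]
    for i,(a,b) in enumerate(u):
        d=R.T@np.array([a,b,1]); c=-R.T@t
        s=((z[i] if np.ndim(z) else z)-c[2])/d[2] if depth is None else depth[int(pts[i][1]),int(pts[i][0])]
        out.append(c+s*d)
    return np.array(out)
E
python3 - <<'E'
from h import *
for n in("top","side"):
    p,d=r.grab_frame(n); cv2.imwrite(f"pics/{n}0.png",p); np.save(f"pics/{n}0.npy",d)
    K,D,R,t=cal(n); print(n,(-R.T@t.ravel()).round(),R.round(2).tolist(),K[0,0])
print(r.get_obs())
E
```

```text
pics
top [ 427.   -2. 1164.] [[0.01, -1.0, 0.01], [-1.0, -0.01, -0.07], [0.07, -0.01, -1.0]] 468.01312604316166
side [393. 897. 817.] [[-0.99, -0.15, 0.01], [-0.1, 0.63, -0.77], [0.11, -0.76, -0.64]] 399.1990192210591
{'clock': 0.1, 'joint_pos': array([-6.92490469e+01,  1.72100001e+01,  8.71748587e+01, -5.92776411e-04,
        7.56699244e+01, -3.81665912e+00]), 'qvel': array([ 0.02157179, -0.06345864,  0.01750841,  0.0056309 ,  0.01780769,
        0.04116292]), 'tau': array([ 9.81428857e-04, -5.32649016e+01, -3.53285229e+01,  7.09335739e-02,
        2.35088967e-02, -6.43217754e-05]), 'position': array([ 228.58953708, -500.02814725,  226.98037957]), 'orientation': array([-1.79945300e+02, -3.07366792e-03,  2.45677578e+01]), 'ft_force': array([-0.55165227,  0.06755567, -0.73611984]), 'torque': array([ 0.07889028, -0.01035525,  0.01582633]), 'grasp_force': 0.0, 'finger_gap': 1.0043859479860622}
```

View pics/top0.png

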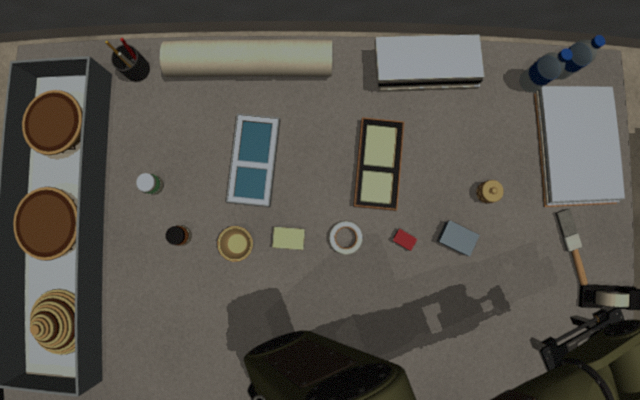

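View pics/side0.png

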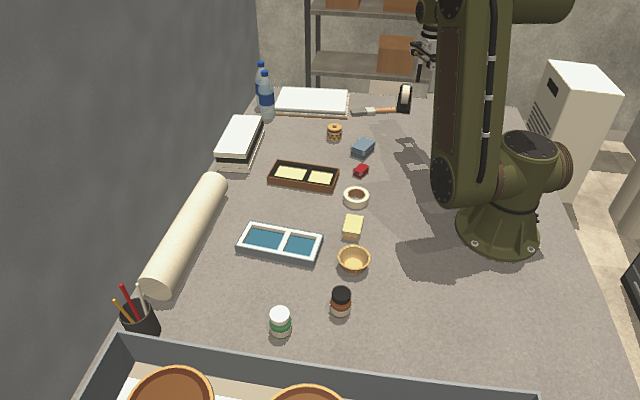

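```bash
python3 - <<'E'
import cv2,numpy as np
p=cv2.imread("pics/top0.png")
a=cv2.resize(p[105:275,130:330],None,fx=4,fy=4,interpolation=cv2.INTER_CUBIC)
b=cv2.resize(p[105:275,325:525],None,fx=4,fy=4,interpolation=cv2.INTER_CUBIC)
cv2.imwrite("pics/cl.png",a[:600]);cv2.imwrite("pics/cr.png",b[:600])
E
```

```text
(no output)
```

View pics/cl.png

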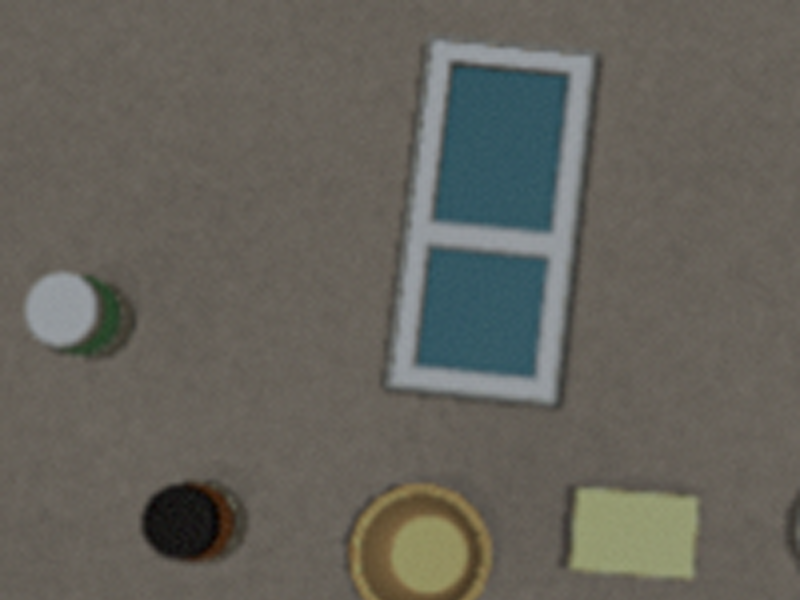

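View pics/cr.png

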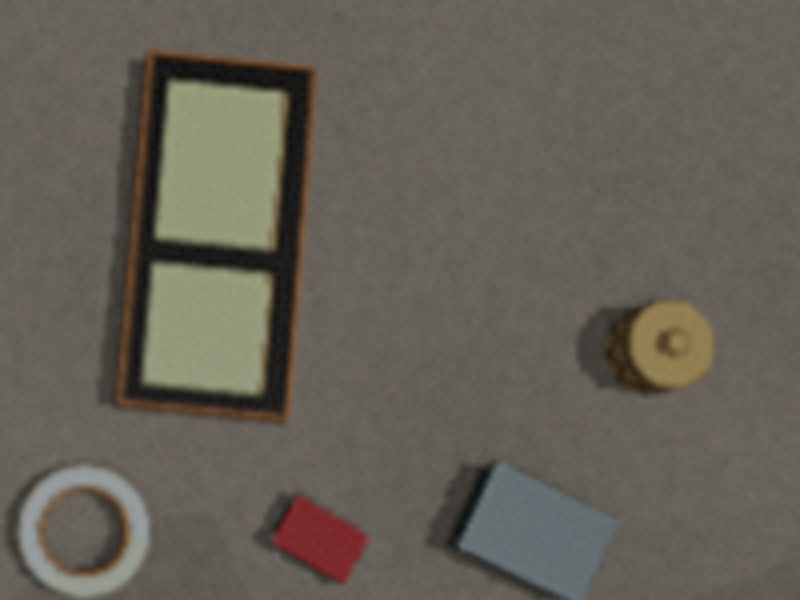

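```bash
python3 - <<'E'
from h import *
d=np.load("pics/top0.npy")
def q(name,pts,z,off):
    px=(np.array(pts)+.5)/4-.5+np.array(off)
    P=w("top",px,z); c=P.mean(0)
    print(name,c.round(1)[:2],end=' ')
    if len(pts)==4:
        e=[P[(i+1)%4]-P[i] for i in range(4)]
        L=[np.hypot(*v[:2]).round(1) for v in e]
        a=[round(np.degrees(np.arctan2(v[1],v[0]))%180,1) for v in e]
        print(L,a,end=' ')
    dc=px.mean(0).round(); print("zdepth",w("top",[dc],depth=d)[0].round(1))
l=(130,105);rr=(325,105)
q("white",[(430,40),(596,54),(560,404),(388,387)],30,l)
q("wL",[(450,63),(568,72),(552,231),(433,220)],27,l)
q("wS",[(428,247),(548,257),(535,377),(416,365)],27,l)
q("buff",[(575,487),(698,497),(693,578),(571,568)],34,l)
q("amber",[(183,521)],68,l);q("green",[(62,310)],68,l);q("bowl",[(421,553)],40,l)
q("black",[(150,53),(315,68),(287,420),(118,404)],30,rr)
q("bL",[(168,80),(288,92),(276,249),(154,239)],27,rr)
q("bS",[(150,260),(273,270),(265,396),(141,385)],27,rr)
q("red",[(297,494),(368,540),(345,583),(274,539)],26,rr)
q("large",[(497,463),(616,520),(583,602),(459,545)],40,rr)
q("basket",[(671,345)],52,rr);q("tape",[(84,530)],28,rr)
E
```

```text
white [614.1 159.4] [np.float64(104.0), np.float64(217.9), np.float64(106.0), np.float64(217.3)] [np.float64(85.2), np.float64(175.2), np.float64(84.9), np.float64(174.7)] zdepth [615.2 161.1  15.5]
wL [660.5 156.2] [np.float64(73.9), np.float64(100.1), np.float64(74.0), np.float64(99.2)] [np.float64(85.7), np.float64(175.5), np.float64(85.0), np.float64(175.5)] zdepth [664.4 158.    9.7]
wS [557.6 165.6] [np.float64(74.5), np.float64(74.2), np.float64(73.6), np.float64(73.1)] [np.float64(85.6), np.float64(174.9), np.float64(84.7), np.float64(175.6)] zdepth [560.1 167.4  15.6]
buff [423.5  69.8] [np.float64(74.5), np.float64(48.8), np.float64(73.8), np.float64(48.8)] [np.float64(85.9), np.float64(177.0), np.float64(85.9), np.float64(178.0)] zdepth [422.9  70.2  33.3]
amber [427.1 335.5] zdepth [426.8 336.2  68.5]
green [552.2 414.2] zdepth [552.5 414.3  68.5]
bowl [409.8 197.6] zdepth [409.  203.    7.8]
black [ 607.6 -150.6] [np.float64(103.2), np.float64(220.0), np.float64(103.7), np.float64(218.9)] [np.float64(85.7), np.float64(175.0), np.float64(85.1), np.float64(174.9)] zdepth [
[... 213 characters left out ...]
 11.2]
bS [ 550.4 -144.2] [np.float64(76.1), np.float64(77.9), np.float64(76.3), np.float64(77.2)] [np.float64(86.0), np.float64(176.1), np.float64(85.4), np.float64(176.0)] zdepth [ 550.5 -144.6   14.4]
red [ 421.6 -214.1] [np.float64(51.9), np.float64(29.9), np.float64(51.2), np.float64(30.9)] [np.float64(57.5), np.float64(151.5), np.float64(58.7), np.float64(152.8)] zdepth [ 422.5 -214.7   24.6]
large [ 425.9 -345.9] [np.float64(82.0), np.float64(54.2), np.float64(84.5), np.float64(55.2)] [np.float64(65.1), np.float64(157.0), np.float64(65.9), np.float64(154.4)] zdepth [ 425.4 -344.7   40.7]
basket [ 540.2 -426.6] zdepth [ 538.7 -421.1   63.9]
tape [426.2 -69.1] zdepth [426.5 -71.9  -3.9]
```

```bash
python3 -m handwheel '[{"delta_pos":[32.9,25.7,-15],"rotation":[0,0,6.8],"jaw":0},{"delta_pos":[32.9,25.7,-15],"rotation":[0,0,6.8],"jaw":0},{"delta_pos":[32.9,25.7,-15],"rotation":[0,0,6.8],"jaw":0},{"delta_pos":[32.9,25.7,-15],"rotation":[0,0,6.8],"jaw":0},{"delta_pos":[32.9,25.7,-15],"rotation":[0,0,6.8],"jaw":0},{"delta_pos":[32.9,25.7,-15],"rotation":[0,0,6.9],"jaw":0},{"delta_pos":[0,0,0],"rotation":[0,0,0],"jaw":0}]'
```

```text
clock: 0.8
position: [428.1, -342.6, 135.2]
orientation: [-179.8, -0.1, 65.9]
ft_force: [-1.4, -0.5, -0.8]
finger_gap: 0.997
grasp_force: 0.0
```

```bash
python3 -m handwheel '[{"delta_pos":[0,0,-30],"rotation":[0,0,0],"jaw":0},{"delta_pos":[0,0,-30],"rotation":[0,0,0],"jaw":0},{"delta_pos":[0,0,-25],"rotation":[0,0,0],"jaw":0},{"delta_pos":[0,0,-14],"rotation":[0,0,0],"jaw":0},{"delta_pos":[0,0,0],"rotation":[0,0,0],"jaw":0},{"delta_pos":[0,0,0],"rotation":[0,0,0],"jaw":0.3},{"delta_pos":[0,0,0],"rotation":[0,0,0],"jaw":0.6},{"delta_pos":[0,0,0],"rotation":[0,0,0],"jaw":1},{"delta_pos":[0,0,0],"rotation":[0,0,0],"jaw":1},{"delta_pos":[0,0,0],"rotation":[0,0,0],"jaw":1}]'
```

```text
clock: 1.8
position: [426.1, -346.1, 38.8]
orientation: [180.0, 0.0, 65.5]
ft_force: [0.5, 0.2, 6.0]
finger_gap: 0.615
grasp_force: 30.2
```

```bash
python3 -m handwheel '[{"delta_pos":[0,0,20],"rotation":[0,0,0],"jaw":1},{"delta_pos":[0,0,35],"rotation":[0,0,0],"jaw":1},{"delta_pos":[0,0,35],"rotation":[0,0,0],"jaw":1},{"delta_pos":[16.7,35.9,0],"rotation":[0,0,-5],"jaw":1},{"delta_pos":[16.7,35.9,0],"rotation":[0,0,-5],"jaw":1},{"delta_pos":[16.7,35.9,0],"rotation":[0,0,-5],"jaw":1},{"delta_pos":[16.7,35.9,0],"rotation":[0,0,-5],"jaw":1},{"delta_pos":[16.7,35.9,0],"rotation":[0,0,-5],"jaw":1},{"delta_pos":[16.7,35.9,0],"rotation":[0,0,-5],"jaw":1},{"delta_pos":[16.7,35.9,0],"rotation":[0,0,-5],"jaw":1}]'; python3 -m handwheel '[{"delta_pos":[16.7,35.9,0],"rotation":[0,0,-5],"jaw":1},{"delta_pos":[16.7,35.9,0],"rotation":[0,0,-5],"jaw":1},{"delta_pos":[16.7,35.9,0],"rotation":[0,0,-5],"jaw":1},{"delta_pos":[16.7,35.9,0],"rotation":[0,0,-5],"jaw":1},{"delta_pos":[16.7,35.9,0],"rotation":[0,0,-5],"jaw":1},{"delta_pos":[16.7,35.9,0],"rotation":[0,0,-5],"jaw":1},{"delta_pos":[16.7,35.9,0],"rotation":[0,0,-5],"jaw":1},{"delta_pos":[0,0,0],"rotation":[0,0,0],"jaw":1},{"delta_pos":[0,0,0],"rotation":[0,0,0],"jaw":1},{"delta_pos":[0,0,0],"rotation":[0,0,0],"jaw":1}]'
```

```text
clock: 2.8
position: [543.3, -93.1, 128.5]
orientation: [-180.0, 0.0, 30.3]
ft_force: [0.7, -1.0, -1.8]
finger_gap: 0.613
grasp_force: 30.0
clock: 3.8
position: [659.6, 155.7, 128.3]
orientation: [180.0, 0.0, -4.5]
ft_force: [-0.2, 0.9, -1.1]
finger_gap: 0.617
grasp_force: 30.0
```

```bash
python3 -m handwheel '[{"delta_pos":[0,0,-25],"rotation":[0,0,-0.3],"jaw":1},{"delta_pos":[0,0,-20],"rotation":[0,0,0],"jaw":1},{"delta_pos":[0,0,-15],"rotation":[0,0,0],"jaw":1},{"delta_pos":[0,0,-8],"rotation":[0,0,0],"jaw":1},{"delta_pos":[0,0,-3],"rotation":[0,0,0],"jaw":1},{"delta_pos":[0,0,-1],"rotation":[0,0,0],"jaw":1},{"delta_pos":[0,0,-1],"rotation":[0,0,0],"jaw":1},{"delta_pos":[0,0,0],"rotation":[0,0,0],"jaw":1}]'
```

```text
clock: 4.6
position: [660.1, 156.7, 56.1]
orientation: [-180.0, -0.1, -4.8]
ft_force: [0.9, -0.1, -2.2]
finger_gap: 0.615
grasp_force: 30.0
```

```bash
python3 -m handwheel '[{"delta_pos":[0,0,-1],"rotation":[0,0,0],"jaw":1},{"delta_pos":[0,0,-0.7],"rotation":[0,0,0],"jaw":1},{"delta_pos":[0,0,-0.5],"rotation":[0,0,0],"jaw":1},{"delta_pos":[0,0,0],"rotation":[0,0,0],"jaw":1},{"delta_pos":[0,0,0],"rotation":[0,0,0],"jaw":1}]'
```

```text
clock: 5.1
position: [660.0, 156.6, 53.9]
orientation: [-180.0, -0.0, -4.8]
ft_force: [-2.5, -0.3, 6.0]
finger_gap: 0.613
grasp_force: 30.0
```

```bash
python3 -m handwheel '[{"delta_pos":[0,0,0],"rotation":[0,0,0],"jaw":0.25},{"delta_pos":[0,0,0],"rotation":[0,0,0],"jaw":0.25},{"delta_pos":[0,0,10],"rotation":[0,0,0],"jaw":0.25},{"delta_pos":[0,0,30],"rotation":[0,0,0],"jaw":0.25},{"delta_pos":[0,0,36],"rotation":[0,0,0],"jaw":0.25},{"delta_pos":[-19.9,-30.9,0],"rotation":[0,0,5.4],"jaw":0.25},{"delta_pos":[-19.9,-30.9,0],"rotation":[0,0,5.4],"jaw":0.25},{"delta_pos":[-19.9,-30.9,0],"rotation":[0,0,5.4],"jaw":0.25},{"delta_pos":[-19.9,-30.9,0],"rotation":[0,0,5.4],"jaw":0.25},{"delta_pos":[-19.9,-30.9,0],"rotation":[0,0,5.4],"jaw":0.25}]'; python3 -m handwheel '[{"delta_pos":[-19.9,-30.9,0],"rotation":[0,0,5.4],"jaw":0.25},{"delta_pos":[-19.9,-30.9,0],"rotation":[0,0,5.3],"jaw":0.25},{"delta_pos":[-19.9,-30.9,0],"rotation":[0,0,5.3],"jaw":0.25},{"delta_pos":[-19.9,-30.9,0],"rotation":[0,0,5.3],"jaw":0.25},{"delta_pos":[-19.9,-30.9,0],"rotation":[0,0,5.3],"jaw":0.25},{"delta_pos":[-19.9,-30.9,0],"rotation":[0,0,5.3],"jaw":0.25},{"delta_pos":[-19.9,-30.9,0],"rotation":[0,0,5.3],"jaw":0.25},{"delta_pos":[0,0,0],"rotation":[0,0,0],"jaw":0.25},{"delta_pos":[0,0,0],"rotation":[0,0,0],"jaw":0.25}]'
cat > see.py <<'E'
import sys
from h import *
n,o,x,y,W,H,f=sys.argv[1],sys.argv[2],*map(int,sys.argv[3:])
p,d=r.grab_frame(n); np.save(f"pics/{o}.npy",d)
cv2.imwrite(f"pics/{o}.png",cv2.resize(p[y:y+H,x:x+W],None,fx=f,fy=f,interpolation=cv2.INTER_CUBIC))
E
python3 see.py top a1 215 105 80 110 5
```

```text
clock: 6.1
position: [559.6, 1.0, 130.0]
orientation: [180.0, -0.0, 22.4]
ft_force: [0.6, -0.6, 0.3]
finger_gap: 0.745
grasp_force: 0.0
clock: 7.0
position: [421.1, -214.7, 129.9]
orientation: [179.9, -0.0, 59.2]
ft_force: [0.5, -0.3, 0.1]
finger_gap: 0.748
grasp_force: 0.0
```

View pics/a1.png

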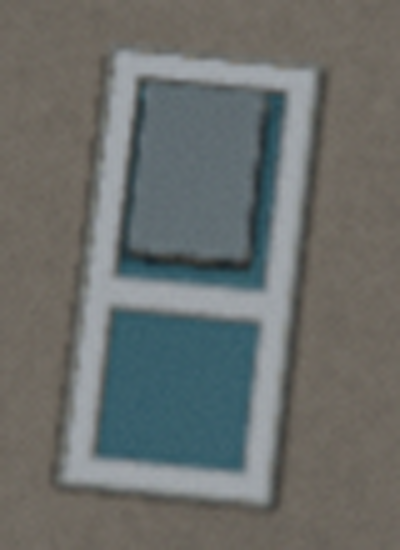

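```bash
python3 - <<'E'
from h import *
px=(np.array([(148,83),(268,96),(250,257),(128,248)])+.5)/5-.5+np.array([215,105])
P=w("top",px,55);print(P.mean(0).round(1))
for i in range(4):
    e=P[(i+1)%4]-P[i];print(np.hypot(*e[:2]).round(1),np.degrees(np.arctan2(e[1],e[0])).round(1)%180)
d=np.load("pics/a1.npy");print(w("top",[px.mean(0)],depth=d))
E
python3 -m handwheel '[{"delta_pos":[0,0,-30],"rotation":[0,0,0],"jaw":0.25},{"delta_pos":[0,0,-30],"rotation":[0,0,0],"jaw":0.25},{"delta_pos":[0,0,-25],"rotation":[0,0,0],"jaw":0.25},{"delta_pos":[0,0,-16],"rotation":[0,0,0],"jaw":0.25},{"delta_pos":[0,0,0],"rotation":[0,0,0],"jaw":0.25},{"delta_pos":[0,0,0],"rotation":[0,0,0],"jaw":0.4},{"delta_pos":[0,0,0],"rotation":[0,0,0],"jaw":0.6},{"delta_pos":[0,0,0],"rotation":[0,0,0],"jaw":1},{"delta_pos":[0,0,0],"rotation":[0,0,0],"jaw":1},{"delta_pos":[0,0,0],"rotation":[0,0,0],"jaw":1}]'
```

```text
[660.7 153.7  55. ]
58.9 83.9
79.3 174.9
59.2 86.1
81.5 174.7
[[660.83927803 153.86571108  53.15285405]]
clock: 8.05
position: [421.2, -214.3, 28.6]
orientation: [180.0, 0.0, 59.4]
ft_force: [0.2, -1.4, 1.2]
finger_gap: 0.359
grasp_force: 3.9
```

```bash
python3 -m handwheel '[{"delta_pos":[0,0,0],"rotation":[0,0,0],"jaw":1},{"delta_pos":[0,0,21],"rotation":[0,0,0],"jaw":1},{"delta_pos":[0,0,45],"rotation":[0,0,0],"jaw":1},{"delta_pos":[0,0,45],"rotation":[0,0,0],"jaw":1},{"delta_pos":[19.9,30.9,0],"rotation":[0,0,-5.3],"jaw":1},{"delta_pos":[19.9,30.9,0],"rotation":[0,0,-5.3],"jaw":1},{"delta_pos":[19.9,30.9,0],"rotation":[0,0,-5.3],"jaw":1},{"delta_pos":[19.9,30.9,0],"rotation":[0,0,-5.3],"jaw":1},{"delta_pos":[19.9,30.9,0],"rotation":[0,0,-5.3],"jaw":1},{"delta_pos":[19.9,30.9,0],"rotation":[0,0,-5.3],"jaw":1}]'; python3 -m handwheel '[{"delta_pos":[19.9,30.9,0],"rotation":[0,0,-5.4],"jaw":1},{"delta_pos":[19.9,30.9,0],"rotation":[0,0,-5.4],"jaw":1},{"delta_pos":[19.9,30.9,0],"rotation":[0,0,-5.4],"jaw":1},{"delta_pos":[19.9,30.9,0],"rotation":[0,0,-5.4],"jaw":1},{"delta_pos":[19.9,30.9,0],"rotation":[0,0,-5.4],"jaw":1},{"delta_pos":[19.9,30.9,0],"rotation":[0,0,-5.4],"jaw":1},{"delta_pos":[0,0,-25],"rotation":[0,0,0],"jaw":1},{"delta_pos":[0,0,-18],"rotation":[0,0,0],"jaw":1},{"delta_pos":[0,0,-5],"rotation":[0,0,0],"jaw":1},{"delta_pos":[0,0,0],"rotation":[0,0,0],"jaw":1}]'
```

```text
clock: 9.05
position: [541.0, -27.4, 139.1]
orientation: [-180.0, 0.0, 27.3]
ft_force: [-0.8, -1.5, -0.5]
finger_gap: 0.362
grasp_force: 30.0
clock: 10.05
position: [659.6, 156.4, 90.6]
orientation: [180.0, 0.1, -4.8]
ft_force: [0.6, 0.6, -0.7]
finger_gap: 0.359
grasp_force: 30.0
```

```bash
python3 -m handwheel '[{"delta_pos":[0.4,0.1,-3],"rotation":[0,0,0],"jaw":1},{"delta_pos":[0,0,-2],"rotation":[0,0,0],"jaw":1},{"delta_pos":[0,0,-1],"rotation":[0,0,0],"jaw":1},{"delta_pos":[0,0,-0.5],"rotation":[0,0,0],"jaw":1},{"delta_pos":[0,0,0],"rotation":[0,0,0],"jaw":1},{"delta_pos":[0,0,0],"rotation":[0,0,0],"jaw":1}]'
```

```text
clock: 10.65
position: [660.3, 156.7, 84.9]
orientation: [-180.0, -0.0, -4.8]
ft_force: [-0.5, -0.2, -1.0]
finger_gap: 0.357
grasp_force: 30.0
```

```bash
python3 -m handwheel '[{"delta_pos":[0,0,-0.7],"rotation":[0,0,0],"jaw":1},{"delta_pos":[0,0,-0.5],"rotation":[0,0,0],"jaw":1},{"delta_pos":[0,0,0],"rotation":[0,0,0],"jaw":1},{"delta_pos":[0,0,0],"rotation":[0,0,0],"jaw":1}]'
```

```text
clock: 11.05
position: [660.3, 156.7, 83.7]
orientation: [-180.0, -0.0, -4.8]
ft_force: [-0.7, -0.6, 0.4]
finger_gap: 0.36
grasp_force: 30.0
```

```bash
python3 -m handwheel '[{"delta_pos":[0,0,-0.4],"rotation":[0,0,0],"jaw":1},{"delta_pos":[0,0,0],"rotation":[0,0,0],"jaw":1},{"delta_pos":[0,0,0],"rotation":[0,0,0],"jaw":1}]'
```

```text
clock: 11.35
position: [660.3, 156.7, 83.6]
orientation: [-180.0, -0.0, -4.8]
ft_force: [-3.8, 0.1, 5.1]
finger_gap: 0.36
grasp_force: 30.0
```

```bash
python3 -m handwheel '[{"delta_pos":[0,0,0],"rotation":[0,0,0],"jaw":0.45},{"delta_pos":[0,0,0],"rotation":[0,0,0],"jaw":0.45},{"delta_pos":[0,0,8],"rotation":[0,0,0],"jaw":0.4},{"delta_pos":[0,0,30],"rotation":[0,0,0],"jaw":0},{"delta_pos":[0,0,20],"rotation":[0,0,0],"jaw":0},{"delta_pos":[-9.2,-44.9,0],"rotation":[0,0,0],"jaw":0},{"delta_pos":[-9.2,-44.9,0],"rotation":[0,0,0],"jaw":0},{"delta_pos":[-9.2,-44.9,0],"rotation":[0,0,0],"jaw":0},{"delta_pos":[-9.2,-44.9,0],"rotation":[0,0,0],"jaw":0},{"delta_pos":[-9.2,-44.9,0],"rotation":[0,0,0],"jaw":0}]'; python3 -m handwheel '[{"delta_pos":[-9.3,-44.9,0],"rotation":[0,0,0],"jaw":0},{"delta_pos":[-9.2,-44.9,0],"rotation":[0,0,0],"jaw":0},{"delta_pos":[-9.3,-44.9,0],"rotation":[0,0,0],"jaw":0},{"delta_pos":[-9.3,-44.9,0],"rotation":[0,0,0],"jaw":0},{"delta_pos":[-9.3,-44.9,0],"rotation":[0,0,0],"jaw":0},{"delta_pos":[-9.3,-44.9,0],"rotation":[0,0,0],"jaw":0},{"delta_pos":[-9.3,-44.9,0],"rotation":[0,0,0],"jaw":0},{"delta_pos":[-9.3,-44.9,0],"rotation":[0,0,0],"jaw":0},{"delta_pos":[0,0,0],"rotation":[0,0,0],"jaw":0},{"delta_pos":[0,0,0],"rotation":[0,0,0],"jaw":0}]'
python3 see.py top a2 215 105 80 110 5
python3 - <<'E'
from h import *
print(w("top",[(np.array((676,342))+.5)/4-.5+np.array((325,105))],62))
E
```

```text
clock: 12.35
position: [613.8, -69.5, 141.8]
orientation: [180.0, -0.0, -4.8]
ft_force: [0.8, 0.4, 0.7]
finger_gap: 0.999
grasp_force: 0.0
clock: 13.35
position: [539.6, -427.6, 141.2]
orientation: [-180.0, -0.0, -4.9]
ft_force: [0.9, 1.7, 0.7]
finger_gap: 1.0
grasp_force: 0.0
[[ 541.03164476 -425.94689468   62.        ]]
```

View pics/a2.png

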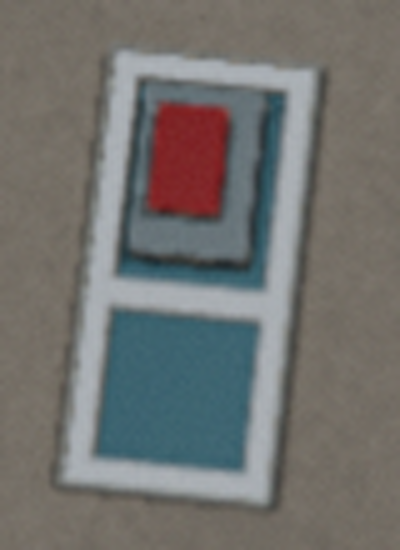

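```bash
python3 - <<'E'
from h import *
def m(pts,z):
    px=(np.array(pts)+.5)/5-.5+np.array([215,105]); P=w("top",px,z)
    print(P.mean(0).round(1),[(np.hypot(*e[:2]).round(1),(np.degrees(np.arctan2(e[1],e[0]))%180).round(1)) for e in np.roll(P,-1,0)-P])
m([(156,102),(229,108),(221,216),(148,209)],81)
m([(148,83),(268,96),(250,257),(128,248)],55)
p=cv2.imread("pics/a2.png"); q=p.astype(int)
red=((q[...,2]>q[...,1]*1.8)&(q[...,2]>70)).astype(np.uint8)
c=max(cv2.findContours(red,0,1)[0],key=cv2.contourArea); R=cv2.minAreaRect(c);print(R); m(cv2.boxPoints(R),81)
p=cv2.imread("pics/a1.png"); hs=cv2.cvtColor(p,cv2.COLOR_BGR2HSV)
print(p[170,190],p[170,140],p[270,190],p[170,275],p[290,150])
E
python3 -m handwheel '[{"delta_pos":[0.9,1.2,-30],"rotation":[0,0,0],"jaw":0},{"delta_pos":[0,0,-30],"rotation":[0,0,0],"jaw":0},{"delta_pos":[0,0,-27],"rotation":[0,0,0],"jaw":0},{"delta_pos":[0,0,-16],"rotation":[0,0,0],"jaw":0},{"delta_pos":[0,0,0],"rotation":[0,0,0],"jaw":0.2},{"delta_pos":[0,0,0],"rotation":[0,0,0],"jaw":0.4},{"delta_pos":[0,0,0],"rotation":[0,0,0],"jaw":1},{"delta_pos":[0,0,0],"rotation":[0,0,0],"jaw":1},{"delta_pos":[0,0,0],"rotation":[0,0,0],"jaw":1},{"delta_pos":[0,0,0],"rotation":[0,0,0],"jaw":1}]'
```

```text
[660.9 154.9  81. ] [(np.float64(34.9), np.float64(85.4)), (np.float64(51.9), np.float64(177.2)), (np.float64(34.7), np.float64(84.7)), (np.float64(51.5), np.float64(177.3))]
[660.7 153.7  55. ] [(np.float64(58.9), np.float64(83.9)), (np.float64(79.3), np.float64(174.9)), (np.float64(59.2), np.float64(86.1)), (np.float64(81.5), np.float64(174.7))]
((188.50953674316406, 159.322998046875), (72.97954559326172, 109.06461334228516), 5.806726932525635)
[660.6 154.9  81. ] [(np.float64(52.3), np.float64(175.8)), (np.float64(34.8), np.float64(84.3)), (np.float64(52.2), np.float64(175.6)), (np.float64(34.6), np.float64(84.4))]
[111 106  95] [108 101  88] [89 79 45] [104  97  80] [169 165 159]
clock: 14.4
position: [541.1, -426.0, 38.9]
orientation: [180.0, -0.0, -4.8]
ft_force: [-0.8, 1.0, 3.0]
finger_gap: 0.589
grasp_force: 30.0
```

```bash
python3 -m handwheel '[{"delta_pos":[0,0,20],"rotation":[0,0,0],"jaw":1},{"delta_pos":[0,0,35],"rotation":[0,0,0],"jaw":1},{"delta_pos":[0,0,35],"rotation":[0,0,0],"jaw":1},{"delta_pos":[1.2,45.5,0],"rotation":[0,0,0],"jaw":1},{"delta_pos":[1.2,45.5,0],"rotation":[0,0,0],"jaw":1},{"delta_pos":[1.2,45.5,0],"rotation":[0,0,0],"jaw":1},{"delta_pos":[1.2,45.5,0],"rotation":[0,0,0],"jaw":1},{"delta_pos":[1.2,45.5,0],"rotation":[0,0,0],"jaw":1},{"delta_pos":[1.2,45.5,0],"rotation":[0,0,0],"jaw":1},{"delta_pos":[1.2,45.5,0],"rotation":[0,0,0],"jaw":1}]'; python3 -m handwheel '[{"delta_pos":[1.2,45.5,0],"rotation":[0,0,0],"jaw":1},{"delta_pos":[1.2,45.5,0],"rotation":[0,0,0],"jaw":1},{"delta_pos":[1.2,45.5,0],"rotation":[0,0,0],"jaw":1},{"delta_pos":[1.2,45.5,0],"rotation":[0,0,0],"jaw":1},{"delta_pos":[1.2,45.5,0],"rotation":[0,0,0],"jaw":1},{"delta_pos":[1.2,45.5,0],"rotation":[0,0,0],"jaw":1},{"delta_pos":[0,0,-25],"rotation":[0,0,0],"jaw":1},{"delta_pos":[0,0,-20],"rotation":[0,0,0],"jaw":1},{"delta_pos":[0,0,-5],"rotation":[0,0,0],"jaw":1},{"delta_pos":[0,0,0],"rotation":[0,0,0],"jaw":1}]'
```

```text
clock: 15.4
position: [549.0, -105.6, 128.4]
orientation: [180.0, -0.0, -4.8]
ft_force: [0.4, 0.3, -0.0]
finger_gap: 0.594
grasp_force: 30.0
clock: 16.4
position: [556.3, 165.5, 77.9]
orientation: [180.0, 0.1, -4.8]
ft_force: [-0.2, -0.2, -0.4]
finger_gap: 0.588
grasp_force: 30.0
```

Final TCP z ≈ 53.9; go down 24.

```bash
python3 -m handwheel '[{"delta_pos":[0.5,0,-12],"rotation":[0,0,0],"jaw":1},{"delta_pos":[0,0,-6],"rotation":[0,0,0],"jaw":1},{"delta_pos":[0,0,-3],"rotation":[0,0,0],"jaw":1},{"delta_pos":[0,0,-1.5],"rotation":[0,0,0],"jaw":1},{"delta_pos":[0,0,-0.8],"rotation":[0,0,0],"jaw":1},{"delta_pos":[0,0,-0.5],"rotation":[0,0,0],"jaw":1},{"delta_pos":[0,0,0],"rotation":[0,0,0],"jaw":1},{"delta_pos":[0,0,0],"rotation":[0,0,0],"jaw":1}]'
```

```text
clock: 17.2
position: [557.0, 165.7, 54.5]
orientation: [-180.0, -0.0, -4.8]
ft_force: [-0.2, 0.5, -0.2]
finger_gap: 0.589
grasp_force: 30.0
```

```bash
python3 -m handwheel '[{"delta_pos":[0,0,-0.5],"rotation":[0,0,0],"jaw":1},{"delta_pos":[0,0,-0.4],"rotation":[0,0,0],"jaw":1},{"delta_pos":[0,0,0],"rotation":[0,0,0],"jaw":1},{"delta_pos":[0,0,0],"rotation":[0,0,0],"jaw":1}]'
```

```text
clock: 17.6
position: [557.1, 165.7, 53.9]
orientation: [-180.0, -0.0, -4.8]
ft_force: [-2.7, -0.3, 5.8]
finger_gap: 0.589
grasp_force: 30.0
```

```bash
python3 -m handwheel '[{"delta_pos":[0,0,0],"rotation":[0,0,0],"jaw":0.22},{"delta_pos":[0,0,0],"rotation":[0,0,0],"jaw":0.22},{"delta_pos":[0,0,15],"rotation":[0,0,0],"jaw":0.22},{"delta_pos":[0,0,35],"rotation":[0,0,0],"jaw":0.22},{"delta_pos":[0,0,26],"rotation":[0,0,0],"jaw":0.22},{"delta_pos":[-12.2,-8.7,0],"rotation":[0,0,8.4],"jaw":0.22},{"delta_pos":[-12.2,-8.7,0],"rotation":[0,0,8.4],"jaw":0.22},{"delta_pos":[-12.2,-8.7,0],"rotation":[0,0,8.3],"jaw":0.22},{"delta_pos":[-12.2,-8.7,0],"rotation":[0,0,8.3],"jaw":0.22},{"delta_pos":[-12.2,-8.7,0],"rotation":[0,0,8.3],"jaw":0.22}]'; python3 -m handwheel '[{"delta_pos":[-12.1,-8.7,0],"rotation":[0,0,8.3],"jaw":0.22},{"delta_pos":[-12.1,-8.7,0],"rotation":[0,0,8.3],"jaw":0.22},{"delta_pos":[-12.1,-8.7,0],"rotation":[0,0,8.3],"jaw":0.22},{"delta_pos":[-12.1,-8.7,0],"rotation":[0,0,8.3],"jaw":0.22},{"delta_pos":[-12.1,-8.7,0],"rotation":[0,0,8.3],"jaw":0.22},{"delta_pos":[-12.1,-8.7,0],"rotation":[0,0,8.3],"jaw":0.22},{"delta_pos":[0,0,0],"rotation":[0,0,0],"jaw":0.22},{"delta_pos":[0,0,0],"rotation":[0,0,0],"jaw":0.22}]'
```

```text
clock: 18.6
position: [495.6, 121.9, 130.5]
orientation: [180.0, -0.1, 37.2]
ft_force: [-0.1, -0.9, 1.6]
finger_gap: 0.778
grasp_force: 0.0
clock: 19.4
position: [424.0, 70.1, 130.3]
orientation: [179.9, -0.0, 86.4]
ft_force: [-0.1, 0.5, -0.4]
finger_gap: 0.78
grasp_force: 0.0
```

```bash
python3 -m handwheel '[{"delta_pos":[0,0,-30],"rotation":[0,0,0.3],"jaw":0.22},{"delta_pos":[0,0,-30],"rotation":[0,0,0],"jaw":0.22},{"delta_pos":[0,0,-22],"rotation":[0,0,0],"jaw":0.22},{"delta_pos":[0,0,-11],"rotation":[0,0,0],"jaw":0.22},{"delta_pos":[0,0,0],"rotation":[0,0,0],"jaw":0.22},{"delta_pos":[0,0,0],"rotation":[0,0,0],"jaw":0.4},{"delta_pos":[0,0,0],"rotation":[0,0,0],"jaw":1},{"delta_pos":[0,0,0],"rotation":[0,0,0],"jaw":1},{"delta_pos":[0,0,0],"rotation":[0,0,0],"jaw":1},{"delta_pos":[0,0,0],"rotation":[0,0,0],"jaw":1}]'
```

```text
clock: 20.4
position: [423.8, 70.1, 37.2]
orientation: [179.9, -0.0, 87.0]
ft_force: [-1.7, 0.4, 7.3]
finger_gap: 0.532
grasp_force: 30.0
```

```bash
python3 -m handwheel '[{"delta_pos":[0,0,20],"rotation":[0,0,0],"jaw":1},{"delta_pos":[0,0,35],"rotation":[0,0,0],"jaw":1},{"delta_pos":[0,0,35],"rotation":[0,0,0],"jaw":1},{"delta_pos":[19,-18.7,0],"rotation":[0,0,-7.7],"jaw":1},{"delta_pos":[19,-18.7,0],"rotation":[0,0,-7.7],"jaw":1},{"delta_pos":[19,-18.7,0],"rotation":[0,0,-7.7],"jaw":1},{"delta_pos":[19,-18.7,0],"rotation":[0,0,-7.7],"jaw":1},{"delta_pos":[19,-18.7,0],"rotation":[0,0,-7.7],"jaw":1},{"delta_pos":[19,-18.7,0],"rotation":[0,0,-7.7],"jaw":1},{"delta_pos":[19,-18.7,0],"rotation":[0,0,-7.6],"jaw":1}]'; python3 -m handwheel '[{"delta_pos":[19,-18.7,0],"rotation":[0,0,-7.6],"jaw":1},{"delta_pos":[19,-18.7,0],"rotation":[0,0,-7.6],"jaw":1},{"delta_pos":[19,-18.7,0],"rotation":[0,0,-7.6],"jaw":1},{"delta_pos":[19,-18.7,0],"rotation":[0,0,-7.6],"jaw":1},{"delta_pos":[19,-18.7,0],"rotation":[0,0,-7.6],"jaw":1},{"delta_pos":[0,0,-25],"rotation":[0,0,0],"jaw":1},{"delta_pos":[0,0,-20],"rotation":[0,0,0],"jaw":1},{"delta_pos":[0,0,-5],"rotation":[0,0,0],"jaw":1},{"delta_pos":[0,0,0],"rotation":[0,0,0],"jaw":1}]'
```

```text
clock: 21.4
position: [557.0, -61.8, 126.5]
orientation: [-180.0, 0.0, 32.8]
ft_force: [-0.2, 1.0, -0.6]
finger_gap: 0.527
grasp_force: 30.0
clock: 22.3
position: [651.1, -154.3, 76.1]
orientation: [-180.0, 0.1, -4.8]
ft_force: [-0.5, 0.4, -1.3]
finger_gap: 0.535
grasp_force: 30.0
```

Final z ≈ 52.2; down 24.

```bash
python3 -m handwheel '[{"delta_pos":[0.5,0.5,-12],"rotation":[0,0,0],"jaw":1},{"delta_pos":[0,0,-6],"rotation":[0,0,0],"jaw":1},{"delta_pos":[0,0,-3],"rotation":[0,0,0],"jaw":1},{"delta_pos":[0,0,-1.3],"rotation":[0,0,0],"jaw":1},{"delta_pos":[0,0,-0.7],"rotation":[0,0,0],"jaw":1},{"delta_pos":[0,0,-0.5],"rotation":[0,0,0],"jaw":1},{"delta_pos":[0,0,0],"rotation":[0,0,0],"jaw":1},{"delta_pos":[0,0,0],"rotation":[0,0,0],"jaw":1}]'
```

```text
clock: 23.1
position: [651.9, -153.9, 53.1]
orientation: [180.0, -0.0, -4.8]
ft_force: [-0.8, -0.0, -1.6]
finger_gap: 0.527
grasp_force: 30.0
```

```bash
python3 -m handwheel '[{"delta_pos":[0,0,-0.6],"rotation":[0,0,0],"jaw":1},{"delta_pos":[0,0,-0.4],"rotation":[0,0,0],"jaw":1},{"delta_pos":[0,0,0],"rotation":[0,0,0],"jaw":1},{"delta_pos":[0,0,0],"rotation":[0,0,0],"jaw":1}]'
```

```text
clock: 23.5
position: [652.0, -153.9, 52.3]
orientation: [180.0, -0.0, -4.8]
ft_force: [-2.0, 0.7, 3.2]
finger_gap: 0.528
grasp_force: 30.0
```

```bash
python3 -m handwheel '[{"delta_pos":[0,0,0],"rotation":[0,0,0],"jaw":0.28},{"delta_pos":[0,0,0],"rotation":[0,0,0],"jaw":0.28},{"delta_pos":[0,0,13],"rotation":[0,0,0],"jaw":0.28},{"delta_pos":[0,0,40],"rotation":[0,0,0],"jaw":0.1},{"delta_pos":[0,0,40],"rotation":[0,0,0],"jaw":0},{"delta_pos":[-18.7,40.8,0],"rotation":[0,0,0],"jaw":0},{"delta_pos":[-18.7,40.8,0],"rotation":[0,0,0],"jaw":0},{"delta_pos":[-18.7,40.8,0],"rotation":[0,0,0],"jaw":0},{"delta_pos":[-18.7,40.8,0],"rotation":[0,0,0],"jaw":0},{"delta_pos":[-18.7,40.8,0],"rotation":[0,0,0],"jaw":0}]'; python3 -m handwheel '[{"delta_pos":[-18.8,40.8,0],"rotation":[0,0,0],"jaw":0},{"delta_pos":[-18.8,40.8,0],"rotation":[0,0,0],"jaw":0},{"delta_pos":[-18.8,40.8,0],"rotation":[0,0,0],"jaw":0},{"delta_pos":[-18.8,40.8,0],"rotation":[0,0,0],"jaw":0},{"delta_pos":[-18.8,40.8,0],"rotation":[0,0,0],"jaw":0},{"delta_pos":[-18.8,40.8,0],"rotation":[0,0,0],"jaw":0},{"delta_pos":[-18.8,40.8,0],"rotation":[0,0,0],"jaw":0},{"delta_pos":[0,0,0],"rotation":[0,0,0],"jaw":0},{"delta_pos":[0,0,0],"rotation":[0,0,0],"jaw":0}]'; python3 see.py top a3 220 105 200 150 4;python3 see.py side a4 230 150 200 150 4
```

```text
clock: 24.5
position: [557.6, 51.5, 146.1]
orientation: [-180.0, -0.1, -4.8]
ft_force: [1.2, -0.4, 0.4]
finger_gap: 1.004
grasp_force: 0.0
clock: 25.4
position: [426.5, 336.3, 145.6]
orientation: [-180.0, -0.0, -4.7]
ft_force: [0.5, -0.4, -0.8]
finger_gap: 1.002
grasp_force: 0.0
```

View pics/a3.png

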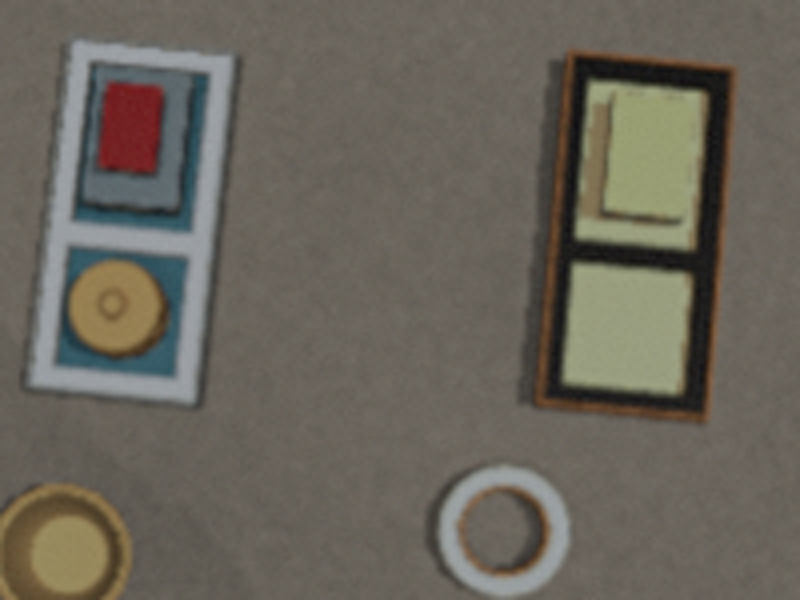

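View pics/a4.png

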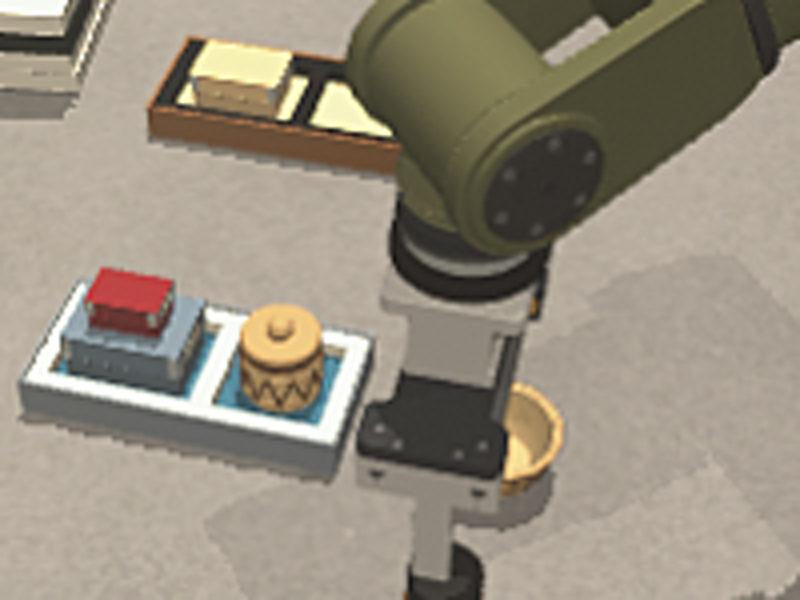

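```bash
python3 - <<'E'
from h import *
f=lambda p:(np.array(p)+.5)/4-.5+np.array([230,150])
print(w("side",f([(62,337),(205,300)]),55).round(1).tolist(),w("side",f([(62,337),(205,300)]),55).mean(0).round(1))
P=w("side",f([(103,268),(175,277),(158,310),(87,299)]),81);print(P.round(1).tolist(),P.mean(0).round(1))
E
python3 -m handwheel '[{"delta_pos":[0,0,-30],"rotation":[0,0,0],"jaw":0},{"delta_pos":[0,0,-30],"rotation":[0,0,0],"jaw":0},{"delta_pos":[0,0,-30],"rotation":[0,0,0],"jaw":0},{"delta_pos":[0,0,-17],"rotation":[0,0,0],"jaw":0},{"delta_pos":[0,0,0],"rotation":[0,0,0],"jaw":0.2},{"delta_pos":[0,0,0],"rotation":[0,0,0],"jaw":0.4},{"delta_pos":[0,0,0],"rotation":[0,0,0],"jaw":1},{"delta_pos":[0,0,0],"rotation":[0,0,0],"jaw":1},{"delta_pos":[0,0,0],"rotation":[0,0,0],"jaw":1},{"delta_pos":[0,0,0],"rotation":[0,0,0],"jaw":1}]'
```

```text
[[703.4, 183.0, 55.0], [616.8, 132.5, 55.0]] [660.1 157.7  55. ]
[[684.6, 139.4, 81.0], [634.2, 140.1, 81.0], [637.5, 172.9, 81.0], [686.8, 170.4, 81.0]] [660.8 155.7  81. ]
clock: 26.5
position: [427.1, 336.0, 38.5]
orientation: [-179.9, -0.1, -4.8]
ft_force: [0.8, 0.5, 5.5]
finger_gap: 0.528
grasp_force: 28.0
```

```bash
python3 -m handwheel '[{"delta_pos":[0,0,20],"rotation":[0,0,0],"jaw":1},{"delta_pos":[0,0,35],"rotation":[0,0,0],"jaw":1},{"delta_pos":[0,0,35],"rotation":[0,0,0],"jaw":1},{"delta_pos":[10.3,-40.1,0],"rotation":[0,0,0],"jaw":1},{"delta_pos":[10.3,-40.1,0],"rotation":[0,0,0],"jaw":1},{"delta_pos":[10.3,-40.1,0],"rotation":[0,0,0],"jaw":1},{"delta_pos":[10.3,-40.1,0],"rotation":[0,0,0],"jaw":1},{"delta_pos":[10.3,-40.1,0],"rotation":[0,0,0],"jaw":1},{"delta_pos":[10.3,-40.1,0],"rotation":[0,0,0],"jaw":1},{"delta_pos":[10.3,-40.1,0],"rotation":[0,0,0],"jaw":1}]'; python3 -m handwheel '[{"delta_pos":[10.3,-40.1,0],"rotation":[0,0,0],"jaw":1},{"delta_pos":[10.3,-40.1,0],"rotation":[0,0,0],"jaw":1},{"delta_pos":[10.3,-40.1,0],"rotation":[0,0,0],"jaw":1},{"delta_pos":[10.3,-40.1,0],"rotation":[0,0,0],"jaw":1},{"delta_pos":[10.3,-40.1,0],"rotation":[0,0,0],"jaw":1},{"delta_pos":[0,0,-25],"rotation":[0,0,0],"jaw":1},{"delta_pos":[0,0,-20],"rotation":[0,0,0],"jaw":1},{"delta_pos":[0,0,-5],"rotation":[0,0,0],"jaw":1},{"delta_pos":[0,0,0],"rotation":[0,0,0],"jaw":1}]'
```

```text
clock: 27.5
position: [498.9, 53.3, 128.0]
orientation: [180.0, 0.0, -4.8]
ft_force: [0.1, 0.5, -2.0]
finger_gap: 0.523
grasp_force: 30.0
clock: 28.4
position: [550.1, -145.3, 77.6]
orientation: [-180.0, 0.1, -4.8]
ft_force: [0.2, -0.7, -1.2]
finger_gap: 0.526
grasp_force: 30.0
```

```bash
python3 -m handwheel '[{"delta_pos":[0,0,-12],"rotation":[0,0,0],"jaw":1},{"delta_pos":[0,0,-6],"rotation":[0,0,0],"jaw":1},{"delta_pos":[0,0,-3],"rotation":[0,0,0],"jaw":1},{"delta_pos":[0,0,-1.3],"rotation":[0,0,0],"jaw":1},{"delta_pos":[0,0,-0.7],"rotation":[0,0,0],"jaw":1},{"delta_pos":[0,0,-0.5],"rotation":[0,0,0],"jaw":1},{"delta_pos":[0,0,0],"rotation":[0,0,0],"jaw":1},{"delta_pos":[0,0,0],"rotation":[0,0,0],"jaw":1}]'
```

```text
clock: 29.2
position: [550.5, -145.6, 54.6]
orientation: [180.0, -0.0, -4.8]
ft_force: [-0.2, 0.5, -1.7]
finger_gap: 0.522
grasp_force: 30.0
```

```bash
python3 -m handwheel '[{"delta_pos":[0,0,-0.6],"rotation":[0,0,0],"jaw":1},{"delta_pos":[0,0,-0.5],"rotation":[0,0,0],"jaw":1},{"delta_pos":[0,0,0],"rotation":[0,0,0],"jaw":1},{"delta_pos":[0,0,0],"rotation":[0,0,0],"jaw":1}]'
```

```text
clock: 29.6
position: [550.4, -145.5, 53.6]
orientation: [180.0, -0.0, -4.8]
ft_force: [-2.3, 0.2, 2.6]
finger_gap: 0.523
grasp_force: 30.0
```

Contact; release, rise and retreat toward the start side.

```bash
python3 -m handwheel '[{"delta_pos":[0,0,0],"rotation":[0,0,0],"jaw":0.25},{"delta_pos":[0,0,0],"rotation":[0,0,0],"jaw":0.25},{"delta_pos":[0,0,15],"rotation":[0,0,0],"jaw":0.25},{"delta_pos":[0,0,40],"rotation":[0,0,0],"jaw":0.25},{"delta_pos":[0,0,40],"rotation":[0,0,0],"jaw":0.25},{"delta_pos":[-20,-40,10],"rotation":[0,0,0],"jaw":0.25},{"delta_pos":[-20,-40,10],"rotation":[0,0,0],"jaw":0.25},{"delta_pos":[-20,-40,0],"rotation":[0,0,0],"jaw":0.25},{"delta_pos":[-20,-40,0],"rotation":[0,0,0],"jaw":0.25},{"delta_pos":[-20,-40,0],"rotation":[0,0,0],"jaw":0.25}]'; python3 -m handwheel '[{"delta_pos":[0,0,0],"rotation":[0,0,0],"jaw":0.25},{"delta_pos":[0,0,0],"rotation":[0,0,0],"jaw":0.25}]'; python3 see.py top a5 130 105 320 170 2;python3 see.py side a6 220 150 200 150 4
```

```text
clock: 30.6
position: [449.4, -347.0, 169.8]
orientation: [180.0, -0.1, -4.8]
ft_force: [-0.6, -0.4, -0.1]
finger_gap: 0.751
grasp_force: 0.0
clock: 30.8
position: [450.1, -346.1, 169.2]
orientation: [180.0, -0.0, -4.9]
ft_force: [0.0, -0.3, 0.1]
finger_gap: 0.749
grasp_force: 0.0
```

View pics/a5.png

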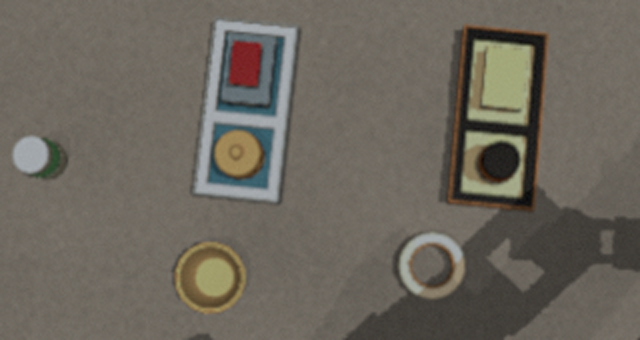

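View pics/a6.png

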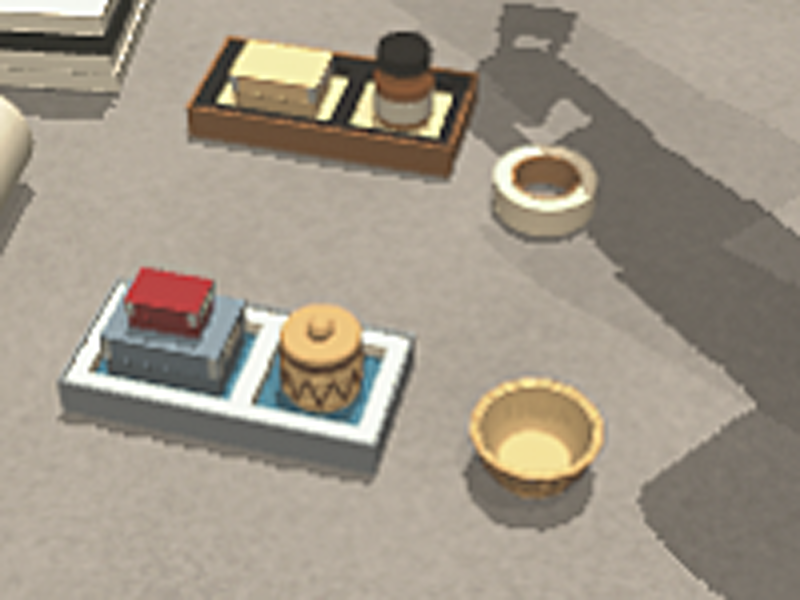

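The pictures show everything seated in its cut-out: the stack at about (170,320) and the basket at (320,360) in the white tray, and the buff case at (280,80) and the amber jar at (405,80) in the black tray. The green jar, tape roll and bowl have not moved.

```bash
python3 -c "
from bench import r
print(r.sign_off())"
```

```text
the job is handed in; nothing more can be done
None
```

Both teaching sets are made up as asked and the job is handed in at about 31 s; the small red case sits within about 2 mm of the middle of the large case's lid by camera, and the green jar, tape roll and bowl were left alone.

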